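# Seat the board in the open door-entry unit

## Task

Put the loose circuit board back into the open door-entry unit: slide it along the two card guides, connector end first, until you just feel its sprung connector under the hood, without forcing it in by hand. Then swing the two ejector levers in, one after the other and gently, until each goes firm and the board is pressed fully home and held by both levers, and let go of everything. Leave the other things on the console where they are.

Things in the scene. Friction and masses are not known exactly. Their poses are not given: they have to be found in the camera images.
- board_tab (a point): Centre of the upright grey grip tab of the loose circuit board, 22.5 mm over the board's underside. Tab 10 mm thick (x), 36 mm wide (y), top 45 mm over the underside; its centre lies 8 mm inside the board's rear edge. +x points along the board to its front (connector) edge, 92 mm ahead; z up. Keep fingertips above the 5 mm board: chips up to 8 mm high begin 24 mm ahead of the tab.
- unit: White plastic door-entry unit, lid off, fixed; 160 mm (x) x 150 mm (y), base 8 mm thick. Origin: centre of its underside; +x is the way the board slides in, z up. Two guides run along x: ledges, tops at z = 24 mm, under y = 37.5 to 47.5 mm either side, from x = -75 to 65 mm, open above up to x = -24 mm. Seated board: flat on the ledges, tab centre at z = 46.5 mm.
- left_lever (a joint): Angle (rad) of the left (+y) ejector lever, upright pivot at x = -44, y = 62 mm of the unit. 0 = open: handle points out to +y. It grows as the handle swings in towards the mouth (pointing to -x at 1.57), while the nose swings in behind the board's rear edge and pushes it to +x. Firm with the board home at between 0.9 and 1.5, differing each time; the lever's own end is 1.75.
- right_lever (a joint): Angle (rad) of the right (-y) ejector lever: mirror image of the left one, pivot at x = -44, y = -62 mm of the unit, handle pointing to -y at 0 and to -x at 1.57; also positive as it swings in.
- left_handle (a point): Push point on the left lever (black plastic): handle centre line, 65 mm from the pivot, 35 mm over the console. Handle 9 mm thick, z = 26 to 44 mm, 13 mm round at its end 84 mm from the pivot; nose at right angles, to -x when open, with a 16 mm round end centred 28 mm out, z = 24 to 34 mm. Takes about 5 N here to move, 10 N against the connector; over 24 N breaks it. Stiff hinge: stays where left.
- right_handle (a point): The same point of the right lever's handle; the lever is the mirror image of the left one in shape, stiffness and strength.
- contact (a joint): How far the connector bar under the hood is pushed in (m): 0 = free, 0.006 = fully home (hard stop). Spring: 3 N at first touch, about 10 N fully home; it pushes the board back out unless the levers hold it. Not to be pushed beyond 0.004 (8 N) before a lever is swung in.
- board: The loose board itself: flat black plate 100 mm long (x) x 90 mm wide (y) x 5 mm thick, about 120 g, lying flat on the console at the start; origin at the centre of its underside, 42 mm ahead of the tab; brass strips at its front (+x) edge.
- eye_plate: Bystander: round ceramic evil-eye plate, 110 mm across, 12 mm high; origin at its underside.
- paperweight: Bystander: round glass paperweight, 74 mm across, 57 mm high.
- opener: Bystander: flat steel bottle opener, 130 mm long.
- fob: Bystander: plastic key fob, 65 x 34 x 12 mm.
- bangle: Bystander: wooden bangle, 72 mm across, 10 mm high.
- mouth (a point): Start of the straight guides: centre line, height of the ledge tops (z = 24 mm), x = -28 mm of the unit. From here on side walls 93 mm apart (board 90 mm), flared to about 97 mm at x = -42 mm; from x = -24 mm lips over the board's edges, undersides at z = 32 mm, tops at 37 mm, 81 mm apart. Same axes as the unit.
- hood (a point): Middle of the top front edge of the hood (x = 38 to 80 mm of the unit, top at z = 64 mm, open to the mouth) that hides the sprung connector bar. The board's front edge meets the bar somewhere from x = 44 to 52 mm of the unit (tab centre then at x = -48 to -40 mm); the place differs each time and must be felt.

How it is judged:
By the outcome, as a careful person would: the job done as asked, in the order asked, and still so for the second after the job is handed in, with the robot touching nothing.
It also fails if it takes over 69 s, if anything falls off the work surface, if the arm or the gripper's body presses on something with over 40 N, if the wrist force passes 120 N, or if a joint passes its speed limit or range.

## Robot

A 6-joint arm with a two-finger parallel gripper is mounted at the origin on the work surface. World frame = base frame: x ahead of the robot, y to its left, z up, the work surface at z = 0. Lengths are in m, angles in degrees, forces in N, time in s.
With the tool pointing down it reaches from about 0.4 to 0.825 m from the base axis. Payload 7 kg.
Tool frame: the origin (TCP) lies midway between the tips of the shut fingers; the grasp point (between the pads) lies 19 mm behind it; z points along the fingers, y is the line along which they close (so a half turn about z gives the same grasp; the last joint's range is limited). The gripper opens to 88 mm and grips with 3 to 60 N. Pads are 19 mm wide; open, the fingers measure 130 mm over their backs; the gripper's body (78 mm by 193 mm) begins 47 mm behind the grasp point.
Start: joints at [-51.618, 20.546, 0.682, 0, -70.136, -16.507], TCP at [0.251, -0.626, 0.227] pointing down, gripper open.
Joint ranges: [-176.03, 176.03], [-82.01, 121.73], [-58.28, 71.71], [-173.87, 95.51], [-174.79, -0.11], [-173.66, 173.66]. Speed limits (degrees/s): [136.94, 136.94, 172.46, 180, 180, 180].

## Interface

Orientations are given as [roll, pitch, yaw] about the fixed x, y, z axes, in that order (R = Rz(yaw) Ry(pitch) Rx(roll)).
In Python, from plant import r, eyes, workorder gives the robot as it stands.
- The arm moves only by the tool step_arm, never from a script. Its argument "plan" is a list of rows, each a list of 5 numbers: the shift along the tool's x, y, z each as a share of 25 cm, from -1 to 1, then the turn about the tool's z as a share of 60 degrees, from -1 to 1, then the finger opening in mm, from 0 to 87.6. In form: [[x, y, z, turn, jaw], ...]. A call has 1 to 12 rows; each row is the pose to reach, as a shift and turn from the pose commanded when the call began, along the tool's axes at that moment; what a row does not reach only later rows make up. A row lasts 1/12 s, in which the tool goes at most 41.7 mm and 7.16 degrees, less where a joint would pass 70% of its speed; a pose out of reach is approached as far as the arm can. A call with a number of a shift or a turn outside -1 to 1 is refused whole. A call with a gripper value outside its range is refused whole. The fingers move at their own pace and stop on an object; "newtons" is the grip in N (left out, the last holds). Time passes only in rows, so rows that repeat a pose let the fingers close. It gives the time, the measured TCP pose, the force, the opening and the grip force at its end, in the units of the state.
- r.get_state(): the state, without advancing time (a new reading comes with each control period).
- eyes.capture(name): name is "scene" or "top"; returns the picture (480x640x3 uint8, red, green, blue); there is no depth.
- eyes.camera_model(name): a dict with "fov_y" (degrees; the focal length in pixels is half the picture's height over the tangent of half this angle, whatever the lens; pixels are square), "cx", "cy" (the principal point, pixels), "world_to_cam" (4x4, takes a point from world to camera coordinates). Camera axes: x right, y up, looking along -z (the intrinsics and any distortion apply to the point x, -y, -z); pixel columns grow to the right and rows downward; lengths in m; the calibration is good to about 2 mm. A picture is of the moment at which its call begins. camera_model takes no time and is no camera call.
- workorder.close_job(): hands the job in; it is judged then, once.
The state is a dict: "time_s": time; "joints": joint angles; "qd": joint speeds; "joint_torque": joint torques, N m; "tcp_pos": TCP position; "eef_rot": TCP orientation; "contact_force": force on the tool from outside, world axes, zero at the start; "moment": the same for the moment, N m; "gripper_width": finger opening in m; "gripper_force": force on a finger pad.
Only numpy, scipy, OpenCV 4.12 (cv2) and the standard library are available. Lean on these libraries where they do the work, as an engineer would, in place of code of your own. Each camera call takes 0.05 s, during which the arm holds its last target. There are 200 camera calls.

## Working session

There is one attempt and no reset: what is moved stays moved. The work goes in short steps, Python scripts to look and compute and a tool call to move; the robot and the scene stay as the last step left them, time stands still between calls to the robot, and variables do not carry over. Pictures are saved under pics/ and viewed, at most 10 in all, crops included, and the job is handed in when it is done.

Besides the shell and the picture viewer there is one more tool, called after ">>>" by a JSON object that holds its "name" and its "arguments". step_arm: Moves the arm, as the interface text tells. Its arguments: {"type":"object","properties":{"plan":{"type":"array"},"newtons":{"type":"number"}},"required":["plan"]}

```bash
mkdir -p pics; ls
python3 - <<'E'
from plant import r,eyes,workorder
import cv2
for n in("scene","top"):
    m=eyes.camera_model(n);print(n,m)
    cv2.imwrite(f"pics/{n}0.png",eyes.capture(n)[:,:,::-1])
print(r.get_state())
E
```

```text
pics
scene {'fov_y': 56.314017683738165, 'cx': 322.8132057334546, 'cy': 231.8542593289587, 'world_to_cam': array([[-0.49174324,  0.87055996, -0.01771846,  0.31047485],
       [-0.60887487, -0.32923914,  0.7217153 ,  0.34869724],
       [ 0.62246284,  0.36568694,  0.69196321, -1.26359625],
       [ 0.        ,  0.        ,  0.        ,  1.        ]])}
top {'fov_y': 53.0509617816905, 'cx': 324.5251355989418, 'cy': 238.05379004883528, 'world_to_cam': array([[-0.04248496, -0.99907894, -0.00602484,  0.0233175 ],
       [ 0.97866134, -0.04282863,  0.20096688, -0.62250307],
       [-0.20103981,  0.00264179,  0.97957951, -0.98640126],
       [ 0.        ,  0.        ,  0.        ,  1.        ]])}
{'time_s': 0.1, 'joints': array([-5.16186649e+01,  2.05871717e+01,  6.39509787e-01, -1.73522812e-02,
       -7.01359966e+01, -1.65069190e+01]), 'qd': array([-0.06475412, -0.06136369,  0.07444513,  0.08322962, -0.06205867,
        0.0052479 ]), 'joint_torque': array([ 6.30781269e-04, -5.84163630e+01,  2.93752688e+01,  7.01553673e+00,
        1.01409119e-02, -9.36079937e-05]), 'tcp_pos': array([ 0.25129926, -0.62600976,  0.22572308]), 'eef_rot': array([ 1.79915154e+02, -8.13122851e-03, -1.58131486e+02]), 'contact_force': array([-0.37498119,  0.17802704, -0.7065054 ]), 'moment': array([-0.0077123 ,  0.02905848, -0.01816683]), 'gripper_force': 0.0, 'gripper_width': 0.08800303816448823}
```

View pics/top0.png

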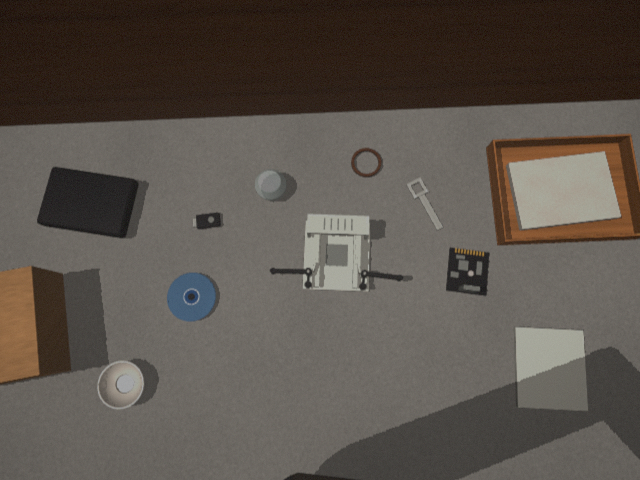

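View pics/scene0.png

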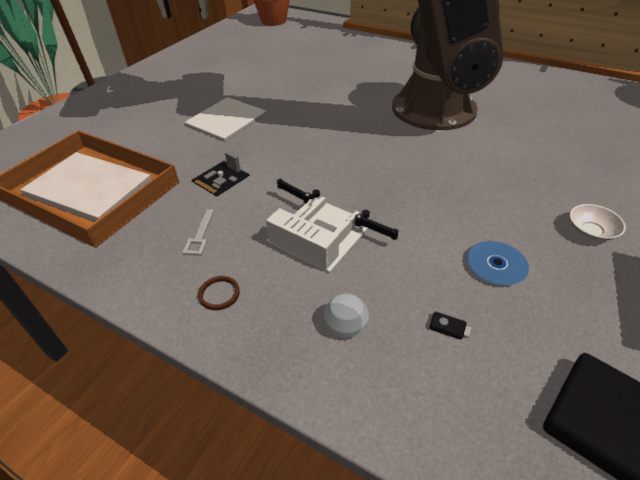

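Top view: unit around (337,252) with its mouth facing the robot, levers' tips at (272,271) and (400,277); board at (468,272), brass strip up (+x). The scene view agrees. Zooming in for precise pixels.

```bash
cat > h.py <<'E'
import numpy as np,cv2
from plant import r,eyes,workorder
def cam(n):
    m=eyes.camera_model(n);return m,240/np.tan(np.radians(m["fov_y"]/2))
def p2w(n,u,v,z):
    m,f=cam(n);T=m["world_to_cam"];R,t=T[:3,:3],T[:3,3]
    d=R.T@np.array([(u-m["cx"])/f,-(v-m["cy"])/f,-1]);c=-R.T@t
    return c+d*(z-c[2])/d[2]
def w2p(n,P):
    m,f=cam(n);T=m["world_to_cam"];q=T[:3,:3]@np.array(P)+T[:3,3]
    return np.array([m["cx"]-f*q[0]/q[2],m["cy"]+f*q[1]/q[2]])
def crop(img,u,v,w,h,s,name):
    c=img[v:v+h,u:u+w,::-1];c=cv2.resize(c,None,fx=s,fy=s,interpolation=cv2.INTER_CUBIC)
    c=cv2.convertScaleAbs(c,alpha=1.3);cv2.imwrite(name,c)
E
python3 - <<'E'
from h import *
im=eyes.capture("top")
crop(im,262,202,148,100,5,"pics/a.png")
crop(im,428,235,80,70,8,"pics/b.png")
print(p2w("top",337,252,0),p2w("top",468,272,0),w2p("top",p2w("top",337,252,0)))
E
```

```text
[ 0.60189627 -0.03101577  0.        ] [ 0.54266768 -0.32718302  0.        ] [337. 252.]
```

View pics/a.png

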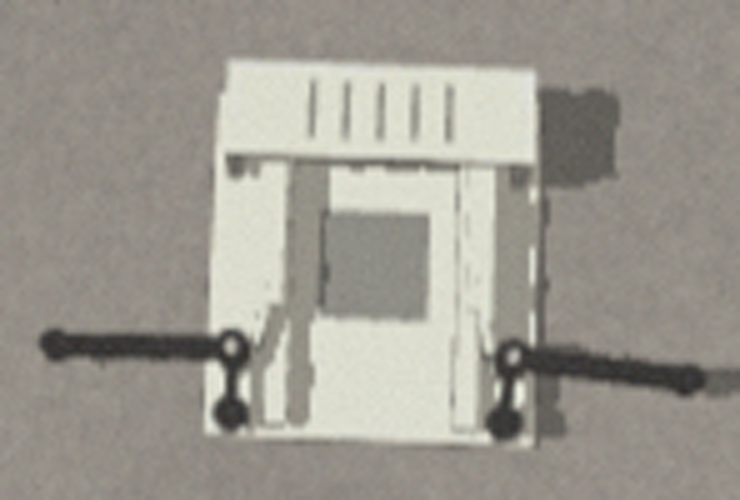

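View pics/b.png

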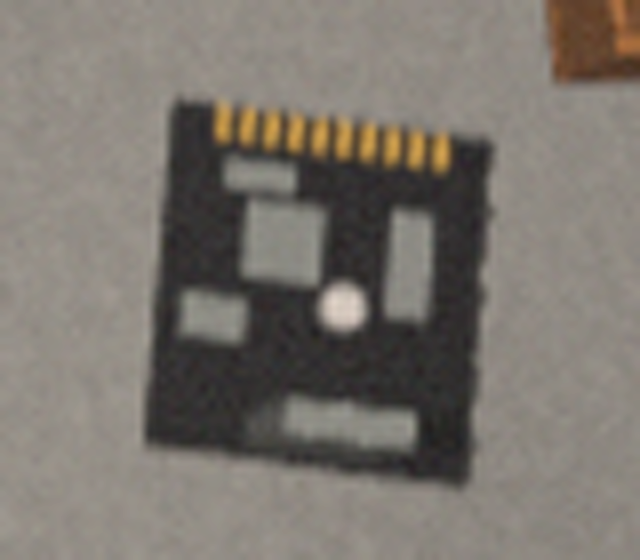

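Unit corners and pivots are clear in the crop (pivots (231,345), (512,357); base rear corners (206,433), (535,445)); board corners at (175,100), (492,142), (468,487), (147,443). Fitting poses.

```bash
cat >> h.py <<'E'
from scipy.optimize import least_squares
def fit(n,mod,px,x0):
    def res(p):
        c,s=np.cos(p[2]),np.sin(p[2])
        return np.concatenate([w2p(n,[p[0]+c*a-s*b,p[1]+s*a+c*b,z])-q for (a,b,z),q in zip(mod,px)])
    o=least_squares(res,x0);return o.x,o.fun.reshape(-1,2)
E
python3 - <<'E'
from h import *
def cp(P,s,u,v): return [((a+.5)/s-.5+u,(b+.5)/s-.5+v) for a,b in P]
b=cp([(175,100),(492,142),(468,487),(147,443)],8,428,235)
p,e=fit("top",[(.05,.045,.005),(.05,-.045,.005),(-.05,-.045,.005),(-.05,.045,.005)],b,[.54,-.33,0])
print("board",p[:2],np.degrees(p[2]),e.round(2))
u=cp([(206,433),(535,445),(231,345),(512,357),(380,65),(379,158)],5,262,202)
p2,e=fit("top",[(-.08,.075,.004),(-.08,-.075,.004),(-.044,.062,.045),(-.044,-.062,.045),(.08,0,.064),(.038,0,.064)],u,[.6,-.03,0])
print("unit",p2[:2],np.degrees(p2[2]),e.round(2))
for nm,pp,L in(("b",p,[(-.042,0,.0225),(-.042,0,.045),(.05,.045,.005),(.05,-.045,.005),(-.05,.045,.005)]),("u",p2,[(-.08,.0,.0),(-.044,.062,.045),(-.044,-.062,.045),(.038,.0665,.064),(.038,-.0665,.064)])):
    c,s=np.cos(pp[2]),np.sin(pp[2])
    for a,bb,z in L:
        P=[pp[0]+c*a-s*bb,pp[1]+s*a+c*bb,z];print(nm,np.round(P,4),w2p("scene",P).round(1),w2p("top",P).round(1))
im=eyes.capture("scene")
A=cv2.resize(im[140:210,185:265],None,fx=6,fy=6,interpolation=cv2.INTER_CUBIC)
B=cv2.resize(im[170:270,260:400],None,fx=5,fy=5,interpolation=cv2.INTER_CUBIC)[:,:]
h=max(A.shape[0],B.shape[0])
cv2.imwrite("pics/c.png",B[:,:,::-1])
E
```

```text
board [ 0.54441822 -0.32505055] -10.206561341555078 [[ 0.21 -0.15]
 [-0.11 -0.21]
 [-0.1   0.13]
 [ 0.    0.22]]
unit [ 0.59466809 -0.02908626] -4.360668025951123 [[-0.64  0.47]
 [-0.05  0.26]
 [ 0.03  0.01]
 [ 0.43 -0.55]
 [ 0.28 -0.11]
 [-0.06 -0.08]]
b [ 0.5031 -0.3176  0.0225] [231.6 162.2] [468.4 288.6]
b [ 0.5031 -0.3176  0.045 ] [230.1 154.2] [471.4 287.6]
b [ 0.6016 -0.2896  0.005 ] [215.4 195.1] [449.6 246.9]
b [ 0.5857 -0.3782  0.005 ] [189.7 179.7] [489.  252.1]
b [ 0.5032 -0.2719  0.005 ] [248.4 173.8] [445.9 290.2]
u [ 0.5149 -0.023   0.    ] [340.4 211.7] [335.3 289.9]
u [0.5555 0.0361 0.045 ] [357.7 215.9] [307.8 270.6]
u [ 0.5461 -0.0876  0.045 ] [305.8 194.3] [364.4 272.5]
u [0.6376 0.0343 0.064 ] [337.  234.4] [306.9 232.2]
u [ 0.6275 -0.0983  0.064 ] [278.8 208.4] [367.8 234.1]
```

View pics/c.png

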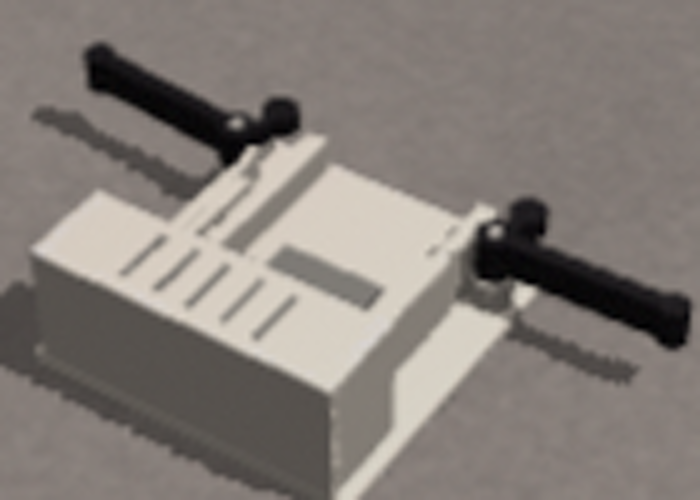

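```bash
cat >> h.py <<'E'
def go(x,y,z,yaw,s=None):
    s=s or r.get_state();p=s["tcp_pos"];w=s["eef_rot"][2];a=np.radians(w)
    d=np.array([x,y,z])-p
    t=[np.cos(a)*d[0]+np.sin(a)*d[1],np.sin(a)*d[0]-np.cos(a)*d[1],-d[2]]
    dy=(yaw-w+180)%360-180
    print("share",(np.array(t)/.25).round(4),"turn",round(-dy/60,4),"| tcp",p.round(4),s["eef_rot"].round(2),"F",s["contact_force"].round(2),"w",round(s["gripper_width"],4))
U=np.array([.59467,-.02909]);UY=np.radians(-4.36)
def u2w(a,b):
    c,s=np.cos(UY),np.sin(UY);return U[0]+c*a-s*b,U[1]+s*a+c*b
def w2u(x,y):
    c,s=np.cos(UY),np.sin(UY);x-=U[0];y-=U[1];return np.round((c*x+s*y,-s*x+c*y),4)
E
python3 -c "
from h import *
go(.503,-.3176,.1,-100.2)"
```

```text
share [-1.3939  0.7702  0.5038] turn -0.9654 | tcp [ 0.2513 -0.6261  0.2259] [ 1.7994e+02 -1.0000e-02 -1.5813e+02] F [-0.12  0.98  0.43] w 0.0872
```

>>> {"name": "step_arm", "arguments": {"plan": [[-0.9,0.5,0.2,-0.6,50],[-0.9,0.5,0.2,-0.6,50],[-0.9,0.5,0.2,-0.6,50],[-0.9,0.5,0.2,-0.6,50],[-0.9,0.5,0.2,-0.6,50],[-0.9,0.5,0.2,-0.6,50],[-0.9,0.5,0.2,-0.6,50],[-0.9,0.5,0.2,-0.6,50]]}}

```text
time_s: 0.87
tcp_pos: [0.4153, -0.4239, 0.1758]
eef_rot: [179.9, 0.0, -121.9]
contact_force: [0.3, -0.4, -0.3]
gripper_width: 0.0501
gripper_force: 0.0
```

```bash
python3 -c "
from h import *
go(.503,-.3176,.1,-100.2)"
```

```text
share [-0.5462 -0.0728  0.3033] turn -0.3621 | tcp [ 0.4153 -0.4239  0.1758] [ 1.7994e+02  2.0000e-02 -1.2192e+02] F [ 0.32 -0.35 -0.3 ] w 0.0501
```

>>> {"name": "step_arm", "arguments": {"plan": [[-0.546,-0.073,0.303,-0.362,50],[-0.546,-0.073,0.303,-0.362,50],[-0.546,-0.073,0.303,-0.362,50],[-0.546,-0.073,0.303,-0.362,50],[-0.546,-0.073,0.303,-0.362,50],[-0.546,-0.073,0.303,-0.362,50],[-0.546,-0.073,0.303,-0.362,50]]}}

```text
time_s: 1.45
tcp_pos: [0.5016, -0.3213, 0.101]
eef_rot: [180.0, -0.0, -100.4]
contact_force: [-0.2, -1.2, -0.4]
gripper_width: 0.0499
gripper_force: 0.0
```

```bash
python3 -c "
from h import *
go(.503,-.3176,.015,-100.2)
T=eyes.capture('top');S=eyes.capture('scene')
A=cv2.resize(T[230:320,420:520],None,fx=4,fy=4,interpolation=cv2.INTER_CUBIC)
B=cv2.resize(S[110:200,180:280],None,fx=4,fy=4,interpolation=cv2.INTER_CUBIC)
cv2.imwrite('pics/d.png',cv2.convertScaleAbs(np.hstack([A,B])[:,:,::-1],alpha=1.5))"
```

```text
share [-0.0154 -0.0027  0.3439] turn -0.0036 | tcp [ 0.5016 -0.3213  0.101 ] [ 1.7999e+02 -2.0000e-02 -1.0042e+02] F [-0.19 -1.2  -0.44] w 0.0499
```

View pics/d.png

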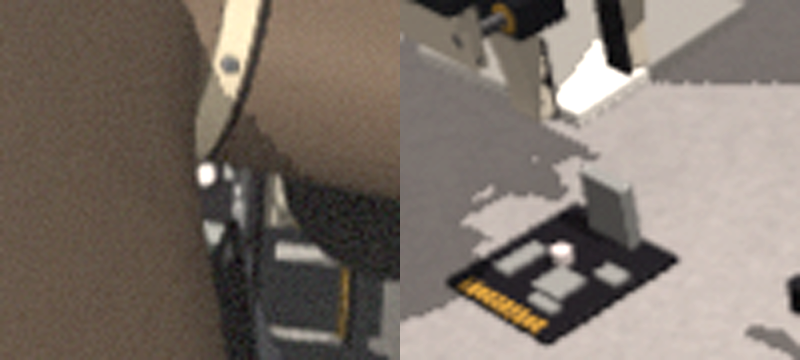

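Scene view agrees with the fit within ~1.3 px (same bias for board and unit), the tab is between the jaw fingers. Descend and grip.

>>> {"name": "step_arm", "arguments": {"plan": [[-0.018,-0.002,0.1,-0.004,50],[-0.018,-0.002,0.22,-0.004,50],[-0.018,-0.002,0.32,-0.004,50],[-0.018,-0.002,0.346,-0.004,50],[-0.018,-0.002,0.346,-0.004,50],[-0.018,-0.002,0.346,-0.004,6],[-0.018,-0.002,0.346,-0.004,6],[-0.018,-0.002,0.346,-0.004,6],[-0.018,-0.002,0.346,-0.004,6],[-0.018,-0.002,0.346,-0.004,6],[-0.018,-0.002,0.346,-0.004,6],[-0.018,-0.002,0.346,-0.004,6]], "newtons": 25}}

```text
time_s: 2.55
tcp_pos: [0.5031, -0.3163, 0.0147]
eef_rot: [-180.0, -0.0, -100.2]
contact_force: [-1.0, 1.0, 7.5]
gripper_width: 0.0094
gripper_force: 25.0
```

```bash
python3 -c "
from h import *
go(.503,-.3176,.14,-94.4)"
```

```text
share [ 0.0052 -0.0007 -0.5013] turn -0.0959 | tcp [ 0.5031 -0.3163  0.0147] [-179.99   -0.   -100.16] F [-1.    1.01  7.47] w 0.0094
```

>>> {"name": "step_arm", "arguments": {"plan": [[0,0,-0.08,0,6],[0,0,-0.2,0,6],[0,0,-0.32,0,6],[0,0,-0.44,0,6],[-0.1,0,-0.44,-0.03,6],[-0.2,0,-0.44,-0.06,6],[-0.3,0,-0.44,-0.097,6],[-0.4,0,-0.44,-0.097,6],[-0.5,0,-0.44,-0.097,6],[-0.6,0,-0.44,-0.097,6],[-0.65,0,-0.44,-0.097,6],[-0.65,0,-0.44,-0.097,6]], "newtons": 30}}

```text
time_s: 3.55
tcp_pos: [0.532, -0.1543, 0.1243]
eef_rot: [180.0, 0.0, -94.2]
contact_force: [-0.8, 0.3, -1.8]
gripper_width: 0.0096
gripper_force: 30.0
```

```bash
sed -i 's/U=np.array(.*);UY/U=np.array([.5940,-.0278]);UY/' h.py; python3 -c "
from h import *
go(*u2w(-.135,0),.125,-94.4)"
```

```text
share [-0.5242  0.3299 -0.0029] turn 0.0033 | tcp [ 0.532  -0.1543  0.1243] [ 1.80e+02  2.00e-02 -9.42e+01] F [-0.8   0.3  -1.82] w 0.0096
```

>>> {"name": "step_arm", "arguments": {"plan": [[-0.1,0.06,0,0.003,6],[-0.2,0.13,0,0.003,6],[-0.3,0.19,0,0.003,6],[-0.4,0.26,0,0.003,6],[-0.48,0.31,0.0,0.003,6],[-0.524,0.33,0.1,0.003,6],[-0.524,0.33,0.2,0.003,6],[-0.524,0.33,0.2,0.003,6],[-0.524,0.33,0.2,0.003,6]]}}

```text
time_s: 4.3
tcp_pos: [0.4585, -0.0202, 0.0738]
eef_rot: [179.8, -0.1, -94.5]
contact_force: [1.0, -0.0, -0.3]
gripper_width: 0.0096
gripper_force: 30.0
```

```bash
python3 -c "
from h import *
go(*u2w(-.135,0),.125,-94.4)
T=eyes.capture('top');S=eyes.capture('scene')
A=cv2.resize(T[205:315,270:405],None,fx=3,fy=3,interpolation=cv2.INTER_CUBIC)
B=cv2.resize(S[155:265,265:395],None,fx=6,fy=6,interpolation=cv2.INTER_CUBIC)
A=cv2.copyMakeBorder(A,0,0,0,780-405,cv2.BORDER_CONSTANT)
cv2.imwrite('pics/e.png',cv2.convertScaleAbs(B[:600,:,::-1],alpha=1.3));cv2.imwrite('pics/e2.png',cv2.convertScaleAbs(A[:,:405,::-1],alpha=1.4))"
```

```text
share [-0.0111 -0.0026 -0.2047] turn -0.0019 | tcp [ 0.4585 -0.0202  0.0738] [ 1.7984e+02 -9.0000e-02 -9.4510e+01] F [ 1.01 -0.03 -0.27] w 0.0096
```

View pics/e.png

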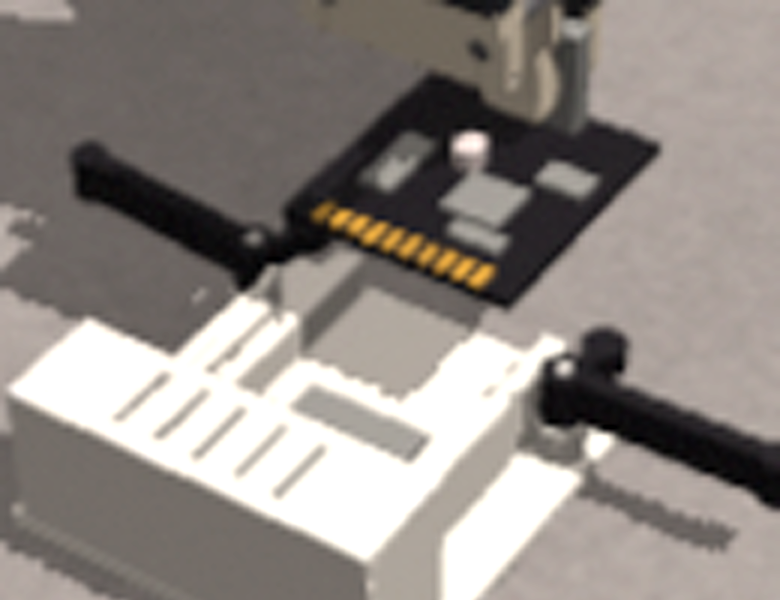

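Scene crop: board held level, front corners at (508,306) and (290,208); lever pins at (565,370) and (253,237); hood far-edge corners about (15,390), (370,560). Working out the lateral offset relative to the unit.

```bash
python3 -c "
from h import *
q=lambda u,v,z:p2w('scene',(u+.5)/6-.5+265,(v+.5)/6-.5+155,z)[:2]
L,R=q(508,306,.0641),q(290,208,.0641);BL=q(660,150,.0641)
for zp in(.044,.048):
  a,b=q(565,370,zp),q(253,237,zp)
  print(a,b,np.linalg.norm(a-b),'pivot yaw',np.degrees(np.arctan2(-(a-b)[0],(a-b)[1])))
  m=(a+b)/2;y=(a-b)/np.linalg.norm(a-b);x=np.array([y[1],-y[0]])
  print('corners in unit',[( (p-m)@x-.044,(p-m)@y) for p in(L,R,BL)])
h=[q(15,390,.064),q(370,560,.064)];print('hood',h,np.degrees(np.arctan2(-(h[1]-h[0])[0],(h[1]-h[0])[1])))
print('board yaw',np.degrees(np.arctan2(-(L-R)[0],(L-R)[1])),np.linalg.norm(L-R))
x,y=q(508,306,.0641);print(w2u(*L),w2u(*R))
s=r.get_state();print(w2u(*s['tcp_pos'][:2]))
"
```

```text
[0.55439302 0.0378901 ] [ 0.54360718 -0.08680701] 0.1251627079288855 pivot yaw -4.943568915828269
corners in unit [(np.float64(-0.040760965934227046), np.float64(0.04225681064846077)), (np.float64(-0.04368435228414363), np.float64(-0.04592442015760944)), (np.float64(-0.1393701638732393), np.float64(0.042222127185142996))]
[0.55848156 0.03972993] [ 0.54776958 -0.08411338] 0.12430572716638437 pivot yaw -4.943568915828289
corners in unit [(np.float64(-0.04467575812465012), np.float64(0.03964300735349546)), (np.float64(-0.047599144474566674), np.float64(-0.048538223452574754)), (np.float64(-0.14328495606366237), np.float64(0.03960832389017766))]
hood [array([ 0.6647984 , -0.10003712]), array([0.67654354, 0.03373458])] -5.017694032094866
board yaw -6.842344601765031 0.08822967558720991
[-0.0415  0.0421] [-0.0453 -0.046 ]
[-0.134  -0.0023]
```

View pics/e2.png

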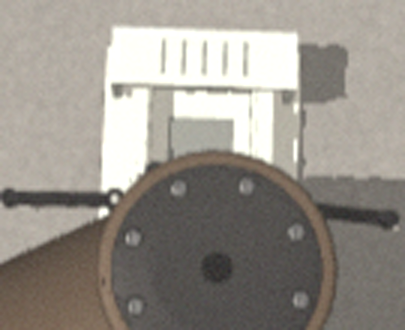

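```bash
sed -i 's/radians(-4.36)/radians(-4.7)/' h.py; python3 -c "
from h import *
go(*u2w(-.133,0),.0395,-94.7);go(*u2w(-.085,0),.0395,-94.7)"
```

```text
share [-0.0125 -0.0038  0.1431] turn 0.0026 | tcp [ 0.4603 -0.0199  0.0753] [-1.7996e+02 -1.0000e-02 -9.4550e+01] F [-0.5  -0.51 -1.35] w 0.0099
share [-0.012  -0.1958  0.1431] turn 0.0026 | tcp [ 0.4603 -0.0199  0.0753] [-1.7996e+02 -1.0000e-02 -9.4550e+01] F [-0.5  -0.51 -1.35] w 0.0099
```

>>> {"name": "step_arm", "arguments": {"plan": [[-0.011,0,0.03,0.003,6],[-0.011,0,0.07,0.003,6],[-0.011,0,0.11,0.003,6],[-0.011,0,0.13,0.003,6],[-0.011,0,0.138,0.003,6],[-0.011,0,0.138,0.003,6]]}}

```text
time_s: 4.9
tcp_pos: [0.4597, -0.0169, 0.0397]
eef_rot: [180.0, -0.0, -94.7]
contact_force: [0.2, 0.5, -2.2]
gripper_width: 0.0099
gripper_force: 30.0
```

```bash
python3 -c "
from h import *
for i in range(3):
  go(*u2w(-.085,0),.0395,-94.7);s=r.get_state();eyes.capture('top');print(w2u(*s['tcp_pos'][:2]))"
```

```text
share [-0.0008 -0.1991  0.0009] turn -0.0005 | tcp [ 0.4597 -0.0169  0.0397] [ 1.7998e+02 -1.0000e-02 -9.4730e+01] F [ 0.2   0.51 -2.24] w 0.0099
[-0.1348 -0.0002]
share [-0.0003 -0.1982  0.0021] turn -0.0002 | tcp [ 0.4599 -0.0168  0.04  ] [-179.99   -0.    -94.71] F [-0.18  0.27 -1.36] w 0.0099
[-1.346e-01 -1.000e-04]
share [ 1.000e-04 -1.978e-01  2.900e-03] turn -0.0002 | tcp [ 0.46   -0.0168  0.0402] [-1.7996e+02  1.0000e-02 -9.4710e+01] F [ 0.18  0.8  -0.88] w 0.0098
[-0.1345  0.    ]
```

>>> {"name": "step_arm", "arguments": {"plan": [[0,-0.012,0.003,0,6],[0,-0.024,0.003,0,6],[0,-0.036,0.003,0,6],[0,-0.048,0.003,0,6],[0,-0.06,0.003,0,6],[0,-0.072,0.003,0,6],[0,-0.084,0.003,0,6],[0,-0.096,0.003,0,6],[0,-0.108,0.003,0,6],[0,-0.12,0.003,0,6],[0,-0.12,0.003,0,6]]}}

```text
time_s: 5.97
tcp_pos: [0.4902, -0.0192, 0.0391]
eef_rot: [-180.0, 0.0, -94.7]
contact_force: [0.0, -0.3, -1.4]
gripper_width: 0.01
gripper_force: 30.0
```

```bash
python3 -c "
from h import *
for i in range(2):
  go(*u2w(-.053,0),.0395,-94.7);s=r.get_state();eyes.capture('top');print(w2u(*s['tcp_pos'][:2]),s['moment'])"
```

```text
share [ 0.0004 -0.2046 -0.0018] turn 0.0 | tcp [ 0.4902 -0.0192  0.0391] [-179.98    0.    -94.7 ] F [ 0.04 -0.32 -1.42] w 0.01
[-1.042e-01  1.000e-04] [0.03449172 0.09078054 0.04565262]
share [-1.000e-04 -2.063e-01 -2.000e-03] turn -0.0002 | tcp [ 0.4898 -0.0192  0.039 ] [180.    -0.   -94.71] F [-0.06 -0.64 -1.5 ] w 0.0097
[-0.1046 -0.    ] [0.00903926 0.15874096 0.00028385]
```

>>> {"name": "step_arm", "arguments": {"plan": [[0,-0.016,0,0,6],[0,-0.032,0,0,6],[0,-0.048,0,0,6],[0,-0.064,0,0,6],[0,-0.08,0,0,6],[0,-0.096,0,0,6],[0,-0.112,0,0,6],[0,-0.128,0,0,6],[0,-0.144,0,0,6],[0,-0.16,0,0,6],[0,-0.176,0,0,6],[0,-0.176,0,0,6]]}}

```text
time_s: 7.07
tcp_pos: [0.5343, -0.0228, 0.0391]
eef_rot: [-180.0, -0.0, -94.7]
contact_force: [0.9, 0.1, -1.4]
gripper_width: 0.0097
gripper_force: 30.0
```

```bash
python3 -c "
from h import *
for i in range(2):
  go(*u2w(-.053,0),.0395,-94.7);s=r.get_state();eyes.capture('top');print(w2u(*s['tcp_pos'][:2]),s['moment'])"
```

```text
share [ 0.0002 -0.0277 -0.0017] turn -0.0 | tcp [ 0.5343 -0.0228  0.0391] [-179.97   -0.    -94.7 ] F [ 0.94  0.08 -1.38] w 0.0097
[-0.0599  0.0001] [-0.03718842  0.08653033  0.0062327 ]
share [ 0.0001 -0.0298 -0.002 ] turn -0.0002 | tcp [ 0.5337 -0.0228  0.039 ] [-180.      0.    -94.71] F [ 0.57  0.73 -1.54] w 0.0101
[-0.0605  0.    ] [ 0.00378888  0.17193328 -0.0386228 ]
```

>>> {"name": "step_arm", "arguments": {"plan": [[0,-0.012,0,0,6],[0,-0.024,0,0,6],[0,-0.036,0,0,6],[0,-0.036,0,0,6],[0,-0.036,0,0,6]]}}

```text
time_s: 7.58
tcp_pos: [0.5425, -0.0236, 0.039]
eef_rot: [-180.0, 0.0, -94.7]
contact_force: [0.4, 0.1, -1.4]
gripper_width: 0.0096
gripper_force: 30.0
```

>>> {"name": "step_arm", "arguments": {"plan": [[0,-0.004,0,0,6],[0,-0.008,0,0,6],[0,-0.008,0,0,6]]}}

```text
time_s: 7.83
tcp_pos: [0.5445, -0.0237, 0.0391]
eef_rot: [-180.0, 0.0, -94.7]
contact_force: [0.1, 0.4, -1.8]
gripper_width: 0.0098
gripper_force: 30.0
```

>>> {"name": "step_arm", "arguments": {"plan": [[0,-0.004,0,0,6],[0,-0.007,0,0,6],[0,-0.007,0,0,6]]}}

```text
time_s: 8.08
tcp_pos: [0.5457, -0.024, 0.0389]
eef_rot: [180.0, -0.0, -94.7]
contact_force: [-1.1, 0.1, -0.8]
gripper_width: 0.0098
gripper_force: 30.0
```

>>> {"name": "step_arm", "arguments": {"plan": [[0,-0.003,0,0,6],[0,-0.006,0,0,6],[0,-0.006,0,0,6]]}}

```text
time_s: 8.33
tcp_pos: [0.5468, -0.0242, 0.0388]
eef_rot: [179.9, -0.0, -94.7]
contact_force: [-4.1, -0.1, -0.1]
gripper_width: 0.0095
gripper_force: 30.0
```

```bash
python3 -c "
from h import *
for i in range(5):
  s=r.get_state();eyes.capture('top');print(w2u(*s['tcp_pos'][:2]),s['tcp_pos'][2],s['contact_force'].round(2),s['moment'].round(3))"
```

```text
[-0.0474 -0.0003] 0.03882762085501787 [-4.15 -0.06 -0.12] [0.223 1.695 0.077]
[-0.0474 -0.0002] 0.038831158577543365 [-5.31  0.31  0.45] [0.246 1.783 0.087]
[-0.0473 -0.0002] 0.03882388666621728 [-4.59  0.64  0.29] [0.213 1.772 0.071]
[-0.0473 -0.0002] 0.03883133264683741 [-4.39  0.47 -0.78] [0.182 1.864 0.079]
[-0.0472 -0.0002] 0.038860262741738455 [-4.76  0.02 -0.02] [0.114 1.899 0.111]
```

Contact felt (about 4.6 N). Release and lift.

>>> {"name": "step_arm", "arguments": {"plan": [[0,0,0,0,24],[0,0,0,0,24],[0,0,0,0,24],[0,0,0,0,24],[0,0,-0.04,0,24],[0,0,-0.12,0,24],[0,0,-0.24,0,24],[0,0,-0.3,0,24],[0,0,-0.3,0,24]]}}

```text
time_s: 9.33
tcp_pos: [0.5506, -0.0235, 0.119]
eef_rot: [-179.6, 0.1, -94.7]
contact_force: [0.8, -0.2, 0.2]
gripper_width: 0.0241
gripper_force: 0.0
```

```bash
python3 -c "
from h import *
go(*u2w(-.006,.127),.11,-94.7);go(*u2w(-.006,.127),.03,-94.7)
T=eyes.capture('top');print(r.get_state()['joints'])"
```

```text
share [-0.5049 -0.1509  0.036 ] turn 0.0008 | tcp [ 0.5506 -0.0235  0.119 ] [-1.7956e+02  1.1000e-01 -9.4650e+01] F [ 0.77 -0.2   0.25] w 0.0241
share [-0.5049 -0.1509  0.356 ] turn 0.0008 | tcp [ 0.5506 -0.0235  0.119 ] [-1.7956e+02  1.1000e-01 -9.4650e+01] F [ 0.77 -0.2   0.25] w 0.0241
[ 1.79758368e+01  1.43240368e+01 -2.38761353e+01  3.25872073e-02
 -5.14733428e+01 -2.26800585e+01]
```

>>> {"name": "step_arm", "arguments": {"plan": [[-0.1,-0.03,0,0,0],[-0.2,-0.06,0,0,0],[-0.3,-0.09,0,0,0],[-0.4,-0.12,0,0,0],[-0.49,-0.15,0,0,0],[-0.505,-0.15,0.1,0,0],[-0.505,-0.15,0.2,0,0],[-0.505,-0.15,0.3,0,0],[-0.505,-0.15,0.356,0,0],[-0.505,-0.15,0.356,0,0],[-0.505,-0.15,0.356,0,0]], "newtons": 30}}

```text
time_s: 10.3
tcp_pos: [0.5948, 0.0984, 0.0243]
eef_rot: [179.9, -0.1, -94.7]
contact_force: [1.1, -0.3, 0.5]
gripper_width: 0.0004
gripper_force: 0.0
```

```bash
python3 -c "
from h import *
go(*u2w(-.0185,.127),.03,-94.7)
T=eyes.capture('top');S=eyes.capture('scene')
print(r.get_state()['tcp_pos'],w2u(*r.get_state()['tcp_pos'][:2]))
A=cv2.resize(T[205:305,255:385],None,fx=3,fy=3,interpolation=cv2.INTER_CUBIC)
B=cv2.resize(S[150:270,275:415],None,fx=4,fy=4,interpolation=cv2.INTER_CUBIC)
c=np.zeros((480,950,3),np.uint8);c[:300,:390]=A;c[:,390:]=B
cv2.imwrite('pics/f.png',cv2.convertScaleAbs(cv2.resize(c,(790,400))[:,:,::-1],alpha=1.3))"
```

```text
share [-0.0045  0.0357 -0.0228] turn 0.0001 | tcp [0.5948 0.0984 0.0243] [ 1.7989e+02 -8.0000e-02 -9.4690e+01] F [ 1.09 -0.28  0.53] w 0.0004
[0.5960874 0.0989928 0.0261005] [-0.0083  0.1265]
```

View pics/f.png

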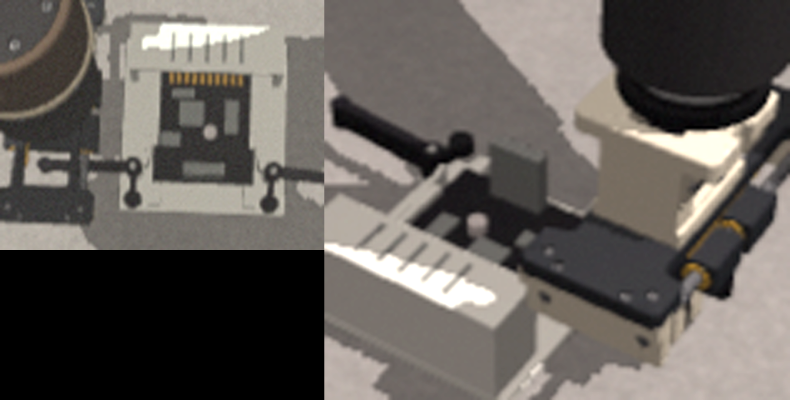

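Board sits straight under the lips with front edge under the hood, both levers still open; finger is beside the left handle. Computing arc rows, and approaching the handle.

>>> {"name": "step_arm", "arguments": {"plan": [[0,0.01,-0.012,0,0],[0,0.02,-0.012,0,0],[0,0.03,-0.012,0,0],[0,0.04,-0.012,0,0],[0,0.048,-0.012,0,0],[0,0.048,-0.012,0,0]]}}

```text
time_s: 10.9
tcp_pos: [0.5829, 0.0998, 0.0283]
eef_rot: [-180.0, 0.0, -94.7]
contact_force: [-0.7, 0.5, -0.6]
gripper_width: 0.0002
gripper_force: 0.0
```

```bash
cat >> h.py <<'E'
def arc(D,n,side=1,g=.0255,R=.065):
    for k in range(1,n+1):
        a=D*k/n;d=R*(np.cos(a)-1)+g*np.sin(a);m=R*np.sin(a)-g*(np.cos(a)-1)
        print([round(-side*d/.25,4),round(m/.25,4),0,round(-side*np.degrees(a)/60,4),0],end=", ")
    print()
def st():
    s=r.get_state();p=s['tcp_pos'];y=np.radians(s['eef_rot'][2]);f=s['contact_force']
    t=np.array([np.sin(y),-np.cos(y)]);q=np.array([np.cos(y),np.sin(y)])
    print('unit',w2u(*p[:2]),'z',p[2].round(4),'yaw',s['eef_rot'][2].round(2),'push',round(-f[:2]@t,2),'side',round(f[:2]@q,2),'Fz',f[2].round(2))
E
python3 -c "
from h import *
for i in range(3): st();eyes.capture('top')
for D,n in((.3,6),(.1,3),(.05,2),(.03,2)): print(D);arc(D,n)"
```

```text
unit [-0.0215  0.1262] z 0.0283 yaw -94.7 push -0.71 side -0.42 Fz -0.58
unit [-0.0213  0.1263] z 0.0282 yaw -94.69 push 0.89 side 0.31 Fz 0.31
unit [-0.0211  0.1263] z 0.0282 yaw -94.7 push 0.32 side -0.95 Fz -0.11
0.3
[np.float64(-0.0048), np.float64(0.0131), 0, np.float64(-0.0477), 0], [np.float64(-0.0089), np.float64(0.0265), 0, np.float64(-0.0955), 0], [np.float64(-0.0123), np.float64(0.04), 0, np.float64(-0.1432), 0], [np.float64(-0.0151), np.float64(0.0537), 0, np.float64(-0.191), 0], [np.float64(-0.0172), np.float64(0.0675), 0, np.float64(-0.2387), 0], [np.float64(-0.0185), np.float64(0.0814), 0, np.float64(-0.2865), 0], 
0.1
[np.float64(-0.0033), np.float64(0.0087), 0, np.float64(-0.0318), 0], [np.float64(-0.0062), np.float64(0.0175), 0, np.float64(-0.0637), 0], [np.float64(-0.0089), np.float64(0.0265), 0, np.float64(-0.0955), 0], 
0.05
[np.float64(-0.0025), np.float64(0.0065), 0, np.float64(-0.0239), 0], [np.float64(-0.0048), np.float64(0.0131), 0, np.float64(-0.0477), 0], 
0.03
[np.float64(-0.0015), np.float64(0.0039), 0, np.float64(-0.0143), 0], [np.float64(-0.0029), np.float64(0.0078), 0, np.float64(-0.0286), 0],
```

>>> {"name": "step_arm", "arguments": {"plan": [[0,0.006,0,0,0],[0,0.012,0,0,0],[0,0.016,0,0,0],[0,0.016,0,0,0]]}}

```text
time_s: 11.38
tcp_pos: [0.5798, 0.1001, 0.0282]
eef_rot: [-179.9, 0.0, -94.7]
contact_force: [2.5, -1.3, -2.1]
gripper_width: 0.0007
gripper_force: 1.4
```

>>> {"name": "step_arm", "arguments": {"plan": [[-0.005,0.013,0,-0.048,0],[-0.009,0.0265,0,-0.095,0],[-0.012,0.04,0,-0.143,0],[-0.015,0.0535,0,-0.191,0],[-0.017,0.0675,0,-0.239,0],[-0.0185,0.0815,0,-0.286,0],[-0.0185,0.0815,0,-0.286,0]]}}

```text
time_s: 11.97
tcp_pos: [0.5599, 0.1065, 0.0284]
eef_rot: [-179.9, -0.0, -77.4]
contact_force: [2.0, -0.5, -0.2]
gripper_width: 0.0003
gripper_force: 1.0
```

```bash
python3 -c "
from h import *
for i in range(2): st();eyes.capture('top')"
```

```text
unit [-0.045  0.131] z 0.0284 yaw -77.4 push 1.89 side 0.94 Fz -0.19
unit [-0.0451  0.131 ] z 0.0284 yaw -77.57 push 2.26 side 2.65 Fz 0.96
```

>>> {"name": "step_arm", "arguments": {"plan": [[-0.0045,0.013,0,-0.048,0],[-0.0085,0.0265,0,-0.095,0],[-0.0115,0.04,0,-0.143,0],[-0.0135,0.0535,0,-0.191,0],[-0.0155,0.067,0,-0.239,0],[-0.0165,0.081,0,-0.286,0],[-0.0165,0.081,0,-0.286,0]]}}

```text
time_s: 12.65
tcp_pos: [0.5393, 0.1063, 0.0284]
eef_rot: [-179.9, -0.0, -60.3]
contact_force: [3.1, -0.7, 0.7]
gripper_width: 0.0
gripper_force: 1.1
```

```bash
python3 -c "
from h import *
for i in range(2): st();T=eyes.capture('top')
S=eyes.capture('scene')
A=cv2.resize(T[205:305,265:395],None,fx=3,fy=3,interpolation=cv2.INTER_CUBIC)
B=cv2.resize(S[150:250,275:405],None,fx=3,fy=3,interpolation=cv2.INTER_CUBIC)
cv2.imwrite('pics/g.png',cv2.convertScaleAbs(np.hstack([A,B])[:,:,::-1],alpha=1.4))
for D,n in((.1,4),(.05,2),(.025,2)): print(D);arc(D,n,g=.0235)"
```

```text
unit [-0.0656  0.1292] z 0.0284 yaw -60.33 push 2.36 side 2.19 Fz 0.7
unit [-0.0656  0.1292] z 0.0284 yaw -60.49 push 2.24 side 1.39 Fz 1.26
0.1
[np.float64(-0.0023), np.float64(0.0065), 0, np.float64(-0.0239), 0], [np.float64(-0.0044), np.float64(0.0131), 0, np.float64(-0.0477), 0], [np.float64(-0.0063), np.float64(0.0197), 0, np.float64(-0.0716), 0], [np.float64(-0.0081), np.float64(0.0264), 0, np.float64(-0.0955), 0], 
0.05
[np.float64(-0.0023), np.float64(0.0065), 0, np.float64(-0.0239), 0], [np.float64(-0.0044), np.float64(0.0131), 0, np.float64(-0.0477), 0], 
0.025
[np.float64(-0.0012), np.float64(0.0033), 0, np.float64(-0.0119), 0], [np.float64(-0.0023), np.float64(0.0065), 0, np.float64(-0.0239), 0],
```

View pics/g.png

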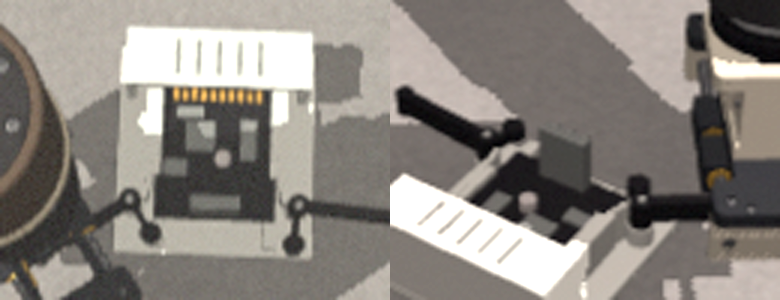

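Left lever is at about 0.63 rad, matching the estimate; the board still straight. Continuing in small steps.

>>> {"name": "step_arm", "arguments": {"plan": [[-0.0023,0.0065,0,-0.024,0],[-0.0044,0.013,0,-0.048,0],[-0.0063,0.0197,0,-0.0716,0],[-0.008,0.0265,0,-0.0955,0],[-0.008,0.0265,0,-0.0955,0]]}}

```text
time_s: 13.22
tcp_pos: [0.5318, 0.1044, 0.0282]
eef_rot: [-180.0, 0.0, -54.5]
contact_force: [3.0, 0.0, 1.6]
gripper_width: 0.0003
gripper_force: 1.5
```

>>> {"name": "step_arm", "arguments": {"plan": [[-0.0023,0.0065,0,-0.024,0],[-0.0044,0.013,0,-0.048,0],[-0.0044,0.013,0,-0.048,0]]}}

```text
time_s: 13.47
tcp_pos: [0.5284, 0.1034, 0.028]
eef_rot: [180.0, 0.0, -51.6]
contact_force: [2.4, 0.2, 1.7]
gripper_width: 0.0004
gripper_force: 1.5
```

>>> {"name": "step_arm", "arguments": {"plan": [[-0.0023,0.0065,0,-0.024,0],[-0.0044,0.013,0,-0.048,0],[-0.0044,0.013,0,-0.048,0]]}}

```text
time_s: 13.72
tcp_pos: [0.5251, 0.1022, 0.028]
eef_rot: [180.0, 0.0, -48.8]
contact_force: [4.2, 0.3, 0.6]
gripper_width: 0.0003
gripper_force: 1.5
```

```bash
python3 -c "
from h import *
for i in range(2): st();T=eyes.capture('top')"
```

```text
unit [-0.0793  0.1239] z 0.028 yaw -48.76 push 3.38 side 2.52 Fz 0.62
unit [-0.0793  0.1239] z 0.028 yaw -48.87 push 2.5 side 0.81 Fz 2.29
```

>>> {"name": "step_arm", "arguments": {"plan": [[-0.0012,0.0033,0,-0.012,0],[-0.0023,0.0065,0,-0.024,0],[-0.0023,0.0065,0,-0.024,0]]}}

```text
time_s: 14.07
tcp_pos: [0.524, 0.1019, 0.0281]
eef_rot: [-180.0, -0.0, -47.4]
contact_force: [4.1, 1.7, 0.4]
gripper_width: 0.0003
gripper_force: 2.3
```

>>> {"name": "step_arm", "arguments": {"plan": [[-0.0012,0.0033,0,-0.012,0],[-0.0023,0.0065,0,-0.024,0],[-0.0023,0.0065,0,-0.024,0]]}}

```text
time_s: 14.32
tcp_pos: [0.5226, 0.1013, 0.0281]
eef_rot: [-180.0, -0.0, -46.0]
contact_force: [5.0, 1.1, 0.5]
gripper_width: 0.0004
gripper_force: 2.4
```

>>> {"name": "step_arm", "arguments": {"plan": [[-0.0012,0.0033,0,-0.012,0],[-0.0023,0.0065,0,-0.024,0],[-0.0023,0.0065,0,-0.024,0]]}}

```text
time_s: 14.57
tcp_pos: [0.5211, 0.1006, 0.0281]
eef_rot: [-179.9, -0.0, -44.5]
contact_force: [5.2, 2.5, -1.0]
gripper_width: 0.0007
gripper_force: 2.4
```

>>> {"name": "step_arm", "arguments": {"plan": [[-0.0012,0.0033,0,-0.012,0],[-0.0023,0.0065,0,-0.024,0],[-0.0023,0.0065,0,-0.024,0]]}}

```text
time_s: 14.82
tcp_pos: [0.5196, 0.0999, 0.0282]
eef_rot: [-179.9, -0.0, -43.1]
contact_force: [5.6, 1.7, -0.2]
gripper_width: 0.0004
gripper_force: 2.5
```

>>> {"name": "step_arm", "arguments": {"plan": [[-0.0012,0.0033,0,-0.012,0],[-0.0023,0.0065,0,-0.024,0],[-0.0023,0.0065,0,-0.024,0]]}}

```text
time_s: 15.07
tcp_pos: [0.5182, 0.0992, 0.0282]
eef_rot: [-179.9, -0.0, -41.6]
contact_force: [5.3, 1.6, -1.0]
gripper_width: 0.0004
gripper_force: 2.6
```

>>> {"name": "step_arm", "arguments": {"plan": [[-0.0012,0.0033,0,-0.012,0],[-0.0023,0.0065,0,-0.024,0],[-0.0023,0.0065,0,-0.024,0]]}}

```text
time_s: 15.32
tcp_pos: [0.5168, 0.0985, 0.0282]
eef_rot: [-179.9, -0.0, -40.2]
contact_force: [5.0, 3.1, -0.6]
gripper_width: 0.0008
gripper_force: 2.7
```

>>> {"name": "step_arm", "arguments": {"plan": [[-0.0012,0.0033,0,-0.012,0],[-0.0023,0.0065,0,-0.024,0],[-0.0023,0.0065,0,-0.024,0]]}}

```text
time_s: 15.57
tcp_pos: [0.5153, 0.0977, 0.0282]
eef_rot: [-179.9, -0.0, -38.8]
contact_force: [5.4, 1.9, -1.4]
gripper_width: 0.0005
gripper_force: 2.9
```

>>> {"name": "step_arm", "arguments": {"plan": [[-0.0012,0.0033,0,-0.012,0],[-0.0023,0.0065,0,-0.024,0],[-0.0023,0.0065,0,-0.024,0]]}}

```text
time_s: 15.82
tcp_pos: [0.514, 0.0968, 0.0282]
eef_rot: [-179.9, -0.0, -37.3]
contact_force: [5.7, 3.0, -1.5]
gripper_width: 0.0003
gripper_force: 3.0
```

>>> {"name": "step_arm", "arguments": {"plan": [[-0.0012,0.0033,0,-0.012,0],[-0.0023,0.0065,0,-0.024,0],[-0.0023,0.0065,0,-0.024,0]]}}

```text
time_s: 16.07
tcp_pos: [0.5126, 0.096, 0.0282]
eef_rot: [-179.9, -0.0, -35.9]
contact_force: [6.5, 3.4, -0.6]
gripper_width: 0.0002
gripper_force: 3.1
```

```bash
python3 -c "
from h import *
for i in range(3): st();T=eyes.capture('top')
S=eyes.capture('scene')
A=cv2.resize(T[225:295,290:390],None,fx=5,fy=5,interpolation=cv2.INTER_CUBIC)
B=cv2.resize(S[160:230,290:350],None,fx=5,fy=5,interpolation=cv2.INTER_CUBIC)
cv2.imwrite('pics/i.png',cv2.convertScaleAbs(np.hstack([A,B])[:,:,::-1],alpha=1.5))"
```

```text
unit [-0.0913  0.1167] z 0.0282 yaw -35.87 push 6.59 side 3.31 Fz -0.62
unit [-0.0913  0.1167] z 0.0282 yaw -35.91 push 6.85 side 2.85 Fz -1.21
unit [-0.0913  0.1167] z 0.0282 yaw -35.92 push 6.55 side 3.6 Fz -0.7
```

View pics/i.png

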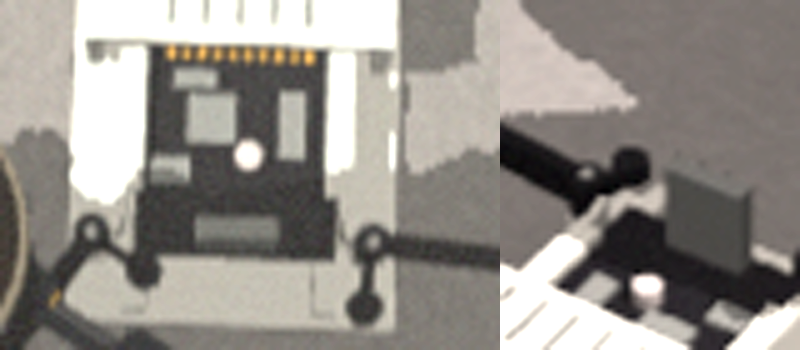

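```bash
python3 -c "
from h import *
for u,v in((235,258),(150,254),(330,261)):
  print(w2u(*p2w('top',(u+.5)/5-.5+290,(v+.5)/5-.5+225,.027)[:2]))"
```

```text
[-0.0512 -0.0032]
[-0.0509  0.0347]
[-0.0509 -0.0454]
```

>>> {"name": "step_arm", "arguments": {"plan": [[-0.0012,0.0033,0,-0.012,0],[-0.0023,0.0065,0,-0.024,0],[-0.0023,0.0065,0,-0.024,0]]}}

```text
time_s: 16.52
tcp_pos: [0.5113, 0.0951, 0.0283]
eef_rot: [-179.9, -0.0, -34.4]
contact_force: [5.8, 4.4, -1.7]
gripper_width: 0.0006
gripper_force: 3.2
```

>>> {"name": "step_arm", "arguments": {"plan": [[-0.0012,0.0033,0,-0.012,0],[-0.0023,0.0065,0,-0.024,0],[-0.0023,0.0065,0,-0.024,0]]}}

```text
time_s: 16.77
tcp_pos: [0.5099, 0.0942, 0.0283]
eef_rot: [-179.9, -0.1, -33.0]
contact_force: [5.0, 3.8, -1.0]
gripper_width: 0.0004
gripper_force: 3.3
```

>>> {"name": "step_arm", "arguments": {"plan": [[-0.0012,0.0033,0,-0.012,0],[-0.0023,0.0065,0,-0.024,0],[-0.0023,0.0065,0,-0.024,0]]}}

```text
time_s: 17.02
tcp_pos: [0.5086, 0.0932, 0.0283]
eef_rot: [-179.9, -0.1, -31.6]
contact_force: [5.8, 4.4, -1.8]
gripper_width: 0.0006
gripper_force: 3.5
```

>>> {"name": "step_arm", "arguments": {"plan": [[-0.0012,0.0033,0,-0.012,0],[-0.0023,0.0065,0,-0.024,0],[-0.0023,0.0065,0,-0.024,0]]}}

```text
time_s: 17.27
tcp_pos: [0.5073, 0.0922, 0.0283]
eef_rot: [-179.9, -0.1, -30.1]
contact_force: [6.0, 5.5, -2.9]
gripper_width: 0.0001
gripper_force: 3.6
```

>>> {"name": "step_arm", "arguments": {"plan": [[-0.0012,0.0033,0,-0.012,0],[-0.0023,0.0065,0,-0.024,0],[-0.0023,0.0065,0,-0.024,0]]}}

```text
time_s: 17.52
tcp_pos: [0.5063, 0.0915, 0.0283]
eef_rot: [-179.8, -0.1, -28.7]
contact_force: [6.6, 6.3, -2.4]
gripper_width: 0.0008
gripper_force: 4.5
```

```bash
python3 -c "
from h import *
for i in range(4): st();T=eyes.capture('top')"
```

```text
unit [-0.0972  0.1118] z 0.0283 yaw -28.67 push 8.71 side 2.77 Fz -2.4
unit [-0.0972  0.1117] z 0.0283 yaw -28.71 push 9.48 side 1.65 Fz -2.18
unit [-0.0971  0.1118] z 0.0284 yaw -28.71 push 9.31 side 2.1 Fz -2.41
unit [-0.0971  0.1118] z 0.0283 yaw -28.71 push 8.98 side 1.81 Fz -2.58
```

>>> {"name": "step_arm", "arguments": {"plan": [[-0.0009,0.0025,0,-0.009,0],[-0.0012,0.0033,0,-0.012,0],[-0.0012,0.0033,0,-0.012,0]]}}

```text
time_s: 17.97
tcp_pos: [0.506, 0.0914, 0.0284]
eef_rot: [-179.8, -0.1, -28.0]
contact_force: [6.6, 9.1, -3.0]
gripper_width: 0.0004
gripper_force: 5.3
```

>>> {"name": "step_arm", "arguments": {"plan": [[-0.0009,0.0025,0,-0.009,0],[-0.0012,0.0033,0,-0.012,0],[-0.0012,0.0033,0,-0.012,0]]}}

```text
time_s: 18.22
tcp_pos: [0.5057, 0.0912, 0.0285]
eef_rot: [-179.7, -0.1, -27.3]
contact_force: [6.6, 10.3, -3.3]
gripper_width: 0.0003
gripper_force: 6.0
```

```bash
python3 -c "
from h import *
for i in range(3): st();T=eyes.capture('top')"
```

```text
unit [-0.0978  0.1114] z 0.0285 yaw -27.26 push 12.13 side 1.13 Fz -3.3
unit [-0.0978  0.1114] z 0.0285 yaw -27.27 push 11.86 side 0.81 Fz -3.69
unit [-0.0978  0.1114] z 0.0285 yaw -27.27 push 12.04 side 1.1 Fz -3.73
```

>>> {"name": "step_arm", "arguments": {"plan": [[-0.0012,0.0033,0,-0.012,0],[-0.0018,0.005,0,-0.018,0],[-0.0018,0.005,0,-0.018,0],[-0.0018,0.005,0,-0.018,0]]}}

```text
time_s: 18.7
tcp_pos: [0.5051, 0.0909, 0.0285]
eef_rot: [-179.7, -0.1, -26.2]
contact_force: [6.3, 12.4, -3.7]
gripper_width: 0.0005
gripper_force: 7.1
```

```bash
python3 -c "
from h import *
for i in range(3): st();T=eyes.capture('top')"
```

```text
unit [-0.0984  0.111 ] z 0.0285 yaw -26.19 push 13.85 side 0.16 Fz -3.71
unit [-0.0984  0.111 ] z 0.0285 yaw -26.18 push 14.25 side -0.54 Fz -4.65
unit [-0.0983  0.111 ] z 0.0285 yaw -26.18 push 13.7 side -0.15 Fz -5.01
```

```bash
cat >> h.py <<'E'
def edge():
    G=np.mean([eyes.capture('top').mean(2) for _ in range(4)],0)
    for yb in(.025,.012,-.012,-.025,-.038):
        xs=np.arange(-.07,-.035,.0005);P=np.array([w2p('top',[*u2w(x,yb),.027]) for x in xs],np.float32)
        v=cv2.remap(G.astype(np.float32),P[:,0],P[:,1],cv2.INTER_LINEAR).ravel()
        t=(np.percentile(v,95)+np.percentile(v,10))/2;i=np.where(v<t)[0]
        print(yb,'rear edge x',xs[i[0]].round(4) if len(i) else None,v[::7].round(0))
E
python3 -c "
from h import *
edge()
T=cv2.imread('pics/i.png').mean(2)
for c in (285,310): 
  v=T[200:330,c];print(c,v[::6].round(0), 200+np.argmax(v>90))
st()"
```

```text
0.025 rear edge x -0.0485 [125. 126. 127. 126. 125. 127.  85.  41.  41.  41.]
0.012 rear edge x -0.0485 [126. 127. 126. 125. 126. 127.  92.  49.  61.  84.]
-0.012 rear edge x -0.049 [126. 127. 126. 127. 127. 125.  91.  51.  58.  79.]
-0.025 rear edge x -0.0485 [126. 126. 126. 126. 127. 126.  87.  42.  40.  41.]
-0.038 rear edge x -0.0485 [114. 110. 104. 108. 114. 116.  83.  42.  40.  41.]
285 [ 61.  64.  59.  63.  63.  61.  64.  61.  61.  71. 132. 185. 193. 192.
 191. 189. 191. 189. 189. 191. 193. 170.] 257
310 [ 58.  61.  62.  63.  67.  64.  64.  66.  56.  62. 115. 170. 177. 167.
 161. 165. 177. 176. 175. 175. 189. 171.] 258
unit [-0.0983  0.111 ] z 0.0285 yaw -26.19 push 14.8 side 0.32 Fz -5.43
```

>>> {"name": "step_arm", "arguments": {"plan": [[-0.0012,0.0033,0,-0.006,0],[-0.0018,0.006,0,-0.006,0],[-0.0018,0.006,0,-0.006,0],[-0.0018,0.006,0,-0.006,0]]}}

```text
time_s: 19.38
tcp_pos: [0.5046, 0.0904, 0.0287]
eef_rot: [-179.6, -0.2, -25.8]
contact_force: [7.4, 15.4, -5.2]
gripper_width: 0.0008
gripper_force: 8.3
```

```bash
python3 -c "
from h import *
st();edge();st()"
```

```text
unit [-0.0988  0.1104] z 0.0287 yaw -25.82 push 17.08 side -0.08 Fz -5.15
0.025 rear edge x -0.0485 [125. 126. 126. 124. 122. 126.  86.  42.  39.  41.]
0.012 rear edge x -0.0485 [126. 125. 126. 126. 126. 126.  96.  53.  61.  84.]
-0.012 rear edge x -0.049 [126. 126. 126. 126. 127. 126.  91.  51.  57.  77.]
-0.025 rear edge x -0.0485 [127. 125. 126. 126. 127. 127.  87.  42.  41.  42.]
-0.038 rear edge x -0.0485 [113. 111. 105. 107. 115. 117.  83.  43.  41.  41.]
unit [-0.0988  0.1104] z 0.0286 yaw -25.82 push 15.9 side -1.13 Fz -6.38
```

Left lever is firm (17 N, board edge no longer moves). Back off, lift, go to the right lever.

>>> {"name": "step_arm", "arguments": {"plan": [[0,-0.02,0,0,0],[0,-0.06,0,0,0],[0,-0.1,0,0,0],[0,-0.1,-0.1,0.1,0],[0,-0.1,-0.22,0.2,0],[0,-0.1,-0.34,0.3,0],[0,-0.1,-0.36,0.4,0],[0,-0.1,-0.36,0.5,0],[0,-0.1,-0.36,0.6,0],[0,-0.1,-0.36,0.7,0],[0,-0.1,-0.36,0.8,0],[0,-0.1,-0.36,0.8,0]]}}

```text
time_s: 20.58
tcp_pos: [0.5114, 0.1089, 0.1174]
eef_rot: [179.8, -0.0, -74.1]
contact_force: [-0.9, -0.3, -0.2]
gripper_width: 0.0008
gripper_force: 0.0
```

```bash
python3 -c "
from h import *
edge();st()
go(*u2w(-.008,-.129),.11,-94.7)"
```

```text
0.025 rear edge x -0.0485 [127. 127. 127. 127. 128. 128.  87.  42.  40.  42.]
0.012 rear edge x -0.0485 [127. 127. 127. 126. 127. 127.  92.  50.  63.  84.]
-0.012 rear edge x -0.049 [127. 127. 126. 127. 127. 127.  91.  51.  58.  78.]
-0.025 rear edge x -0.0485 [127. 127. 127. 127. 127. 127.  87.  42.  39.  42.]
-0.038 rear edge x -0.0485 [114. 112. 104. 109. 116. 118.  84.  43.  41.  41.]
unit [-0.0929  0.1298] z 0.1178 yaw -73.68 push -0.25 side 0.01 Fz -0.6
share [1.088  0.0544 0.031 ] turn 0.3503 | tcp [0.5121 0.1092 0.1178] [ 1.7994e+02 -2.0000e-02 -7.3680e+01] F [-0.24 -0.08 -0.6 ] w 0.0007
```

>>> {"name": "step_arm", "arguments": {"plan": [[0.12,0.005,0,0.1,0],[0.25,0.01,0,0.2,0],[0.38,0.02,0,0.3,0],[0.5,0.02,0,0.35,0],[0.63,0.03,0,0.35,0],[0.75,0.035,0,0.35,0],[0.87,0.04,0,0.35,0],[0.99,0.05,0,0.35,0],[0.99,0.05,0,0.35,0],[0.99,0.05,0,0.35,0]]}}

```text
time_s: 21.62
tcp_pos: [0.569, -0.1335, 0.1175]
eef_rot: [179.9, -0.0, -94.9]
contact_force: [-0.3, 0.2, -0.4]
gripper_width: 0.0005
gripper_force: 0.0
```

```bash
python3 -c "
from h import *
st()
go(*u2w(-.008,-.127),.029,-94.7);print(r.get_state()['joints'])
for D,n in((.3,6),(.2,5),(.05,2),(.03,2)): print(D);arc(D,n,-1,g=.0235)"
```

```text
unit [-0.0163 -0.1074] z 0.1175 yaw -94.92 push -0.36 side -0.19 Fz -0.39
share [ 0.0784 -0.0335  0.354 ] turn -0.0036 | tcp [ 0.569  -0.1335  0.1175] [ 1.7993e+02 -1.0000e-02 -9.4920e+01] F [-0.35  0.22 -0.39] w 0.0005
[ 5.95566474e+00  1.74867280e+01 -1.92131084e+01 -4.33077757e-03
 -5.33659989e+01 -1.08707435e+01]
0.3
[np.float64(0.0044), np.float64(0.0131), 0, np.float64(0.0477), 0], [np.float64(0.0081), np.float64(0.0264), 0, np.float64(0.0955), 0], [np.float64(0.0111), np.float64(0.0399), 0, np.float64(0.1432), 0], [np.float64(0.0135), np.float64(0.0535), 0, np.float64(0.191), 0], [np.float64(0.0152), np.float64(0.0672), 0, np.float64(0.2387), 0], [np.float64(0.0162), np.float64(0.081), 0, np.float64(0.2865), 0], 
0.2
[np.float64(0.0036), np.float64(0.0105), 0, np.float64(0.0382), 0], [np.float64(0.0067), np.float64(0.0211), 0, np.float64(0.0764), 0], [np.float64(0.0094), np.float64(0.0318), 0, np.float64(0.1146), 0], [np.float64(0.0117), np.float64(0.0426), 0, np.float64(0.1528), 0], [np.float64(0.0135), np.float64(0.0535), 0, np.float64(0.191), 0], 
0.05
[np.float64(0.0023), np.float64(0.0065), 0, np.float64(0.0239), 0], [np.float64(0.0044), np.float64(0.0131), 0, np.float64(0.0477), 0], 
0.03
[np.float64(0.0014), np.float64(0.0039), 0, np.float64(0.0143), 0], [np.float64(0.0027), np.float64(0.0078), 0, np.float64(0.0286), 0],
```

>>> {"name": "step_arm", "arguments": {"plan": [[0.078,-0.036,0,-0.003,0],[0.078,-0.036,0.1,-0.003,0],[0.078,-0.036,0.22,-0.003,0],[0.078,-0.036,0.33,-0.003,0],[0.078,-0.036,0.354,-0.003,0],[0.078,-0.036,0.354,-0.003,0],[0.078,-0.02,0.354,-0.003,0],[0.078,0,0.354,-0.003,0],[0.078,0.014,0.354,-0.003,0],[0.078,0.025,0.354,-0.003,0],[0.078,0.025,0.354,-0.003,0],[0.078,0.025,0.354,-0.003,0]]}}

```text
time_s: 22.62
tcp_pos: [0.5616, -0.1508, 0.0304]
eef_rot: [-179.9, 0.0, -94.7]
contact_force: [0.6, -0.1, -1.5]
gripper_width: 0.0005
gripper_force: 0.0
```

>>> {"name": "step_arm", "arguments": {"plan": [[0,0.006,0,0,0],[0,0.012,0,0,0],[0,0.012,0,0,0]]}}

```text
time_s: 22.87
tcp_pos: [0.5581, -0.1506, 0.0295]
eef_rot: [180.0, 0.0, -94.7]
contact_force: [-0.2, -0.2, -0.1]
gripper_width: 0.0004
gripper_force: 0.0
```

```bash
python3 -c "
from h import *
for i in range(2):st();eyes.capture('top')"
```

```text
unit [-0.0257 -0.1254] z 0.0295 yaw -94.68 push -0.15 side 0.21 Fz -0.1
unit [-0.0256 -0.1254] z 0.0295 yaw -94.68 push -0.13 side 0.34 Fz 0.53
```

>>> {"name": "step_arm", "arguments": {"plan": [[0,0.006,0,0,0],[0,0.012,0,0,0],[0,0.012,0,0,0]]}}

```text
time_s: 23.22
tcp_pos: [0.555, -0.1503, 0.0294]
eef_rot: [180.0, 0.0, -94.7]
contact_force: [0.7, -0.2, -0.6]
gripper_width: 0.0006
gripper_force: 0.0
```

>>> {"name": "step_arm", "arguments": {"plan": [[0,0.006,0,0,0],[0,0.012,0,0,0],[0,0.018,0,0,0],[0,0.018,0,0,0]]}}

```text
time_s: 23.55
tcp_pos: [0.5526, -0.15, 0.0299]
eef_rot: [-179.8, 0.0, -94.7]
contact_force: [5.2, -1.7, -4.5]
gripper_width: 0.0006
gripper_force: 2.6
```

```bash
python3 -c "
from h import *
for i in range(2):st();eyes.capture('top')"
```

```text
unit [-0.0312 -0.1252] z 0.0299 yaw -94.65 push 5.35 side 1.26 Fz -4.53
unit [-0.0312 -0.1252] z 0.0299 yaw -94.65 push 4.5 side 0.93 Fz -4.21
```

>>> {"name": "step_arm", "arguments": {"plan": [[0.0044,0.013,0,0.065,0],[0.008,0.0265,0,0.13,0],[0.011,0.04,0,0.2,0],[0.0135,0.0535,0,0.26,0],[0.015,0.067,0,0.32,0],[0.016,0.081,0,0.38,0],[0.016,0.081,0,0.38,0]]}}

```text
time_s: 24.23
tcp_pos: [0.5324, -0.1521, 0.0304]
eef_rot: [-179.8, 0.1, -117.6]
contact_force: [4.2, 0.7, -1.1]
gripper_width: 0.0005
gripper_force: 2.1
```

```bash
cat >> h.py <<'E'
def th(side,g=.0235):
    s=r.get_state();a,b=w2u(*s['tcp_pos'][:2])-np.array([-.044,side*.062]);v=np.array([-a,b*side])
    R=np.sqrt(v@v-g*g);print('theta',np.arctan2(v[0],v[1])+np.arctan2(g,R),'R',R,'tool',np.radians(side*(s['eef_rot'][2]+94.7)))
E
python3 -c "
from h import *
st();th(-1)"
```

```text
unit [-0.0512 -0.1289] z 0.0304 yaw -117.62 push 3.39 side -2.57 Fz -1.07
theta 0.46398520094277484 R 0.0630491871478134 tool 0.40011425454444344
```

>>> {"name": "step_arm", "arguments": {"plan": [[0.005,0.013,0,0.055,0],[0.0095,0.0265,0,0.11,0],[0.0135,0.0395,0,0.17,0],[0.017,0.053,0,0.23,0],[0.0195,0.0665,0,0.285,0],[0.021,0.08,0,0.34,0],[0.021,0.08,0,0.34,0]]}}

```text
time_s: 24.82
tcp_pos: [0.5125, -0.1472, 0.0305]
eef_rot: [-179.8, 0.2, -137.9]
contact_force: [4.9, 2.2, 0.6]
gripper_width: 0.0007
gripper_force: 2.2
```

```bash
python3 -c "
from h import *
st();th(-1);edge()"
```

```text
unit [-0.0714 -0.1257] z 0.0305 yaw -137.94 push 1.64 side -5.06 Fz 0.64
theta 0.7519595619544172 R 0.06523955855154143 tool 0.7547346533238675
0.025 rear edge x -0.07 [45. 44. 44. 44. 45. 44. 44. 48. 66. 81.]
0.012 rear edge x -0.07 [46. 48. 51. 56. 70. 78. 83. 85. 89. 89.]
-0.012 rear edge x -0.0565 [60. 64. 65. 60. 52. 45. 43. 43. 47. 50.]
-0.025 rear edge x -0.07 [75. 78. 81. 82. 83. 84. 85. 86. 84. 84.]
-0.038 rear edge x -0.07 [75. 76. 79. 80. 83. 84. 84. 85. 84. 84.]
```

>>> {"name": "step_arm", "arguments": {"plan": [[0.0036,0.0105,0,0.038,0],[0.0067,0.021,0,0.076,0],[0.0094,0.032,0,0.115,0],[0.0117,0.0425,0,0.153,0],[0.0135,0.0535,0,0.191,0],[0.0135,0.0535,0,0.191,0]]}}

```text
time_s: 25.52
tcp_pos: [0.5011, -0.1396, 0.0304]
eef_rot: [-179.9, 0.2, -149.3]
contact_force: [5.7, 1.7, -1.4]
gripper_width: 0.0002
gripper_force: 2.2
```

>>> {"name": "step_arm", "arguments": {"plan": [[0.0023,0.0065,0,0.024,0],[0.0044,0.013,0,0.048,0],[0.0044,0.013,0,0.048,0]]}}

```text
time_s: 25.77
tcp_pos: [0.4987, -0.1375, 0.0305]
eef_rot: [-179.9, 0.2, -152.2]
contact_force: [5.3, 1.4, -0.3]
gripper_width: 0.0004
gripper_force: 2.5
```

```bash
python3 -c "
from h import *
st();th(-1)"
```

```text
unit [-0.086  -0.1172] z 0.0305 yaw -152.15 push 1.24 side -5.3 Fz -0.33
theta 0.9960667132036763 R 0.06525940545239436 tool 1.0027779722866872
```

```bash
python3 -c "
from h import *
G=eyes.capture('scene').mean(2).astype(np.float32)
ref=cv2.imread('pics/scene0.png').mean(2).astype(np.float32)
for rr,k,z in((28,'nose',.034),(45,'handle',.044),(84,'end',.044)):
  print(k)
  for im in(ref,G):
    o=[]
    for t in np.arange(0,1.4,.1):
      d=np.array([-np.sin(t),-np.cos(t)]) if k!='nose' else np.array([-np.cos(t),np.sin(t)])
      p=np.array([-.044,-.062])+rr/1000*d
      u,v=w2p('scene',[*u2w(*p),z])+[1.4,.5];o.append(cv2.getRectSubPix(im,(2,2),(float(u),float(v))).mean().round())
    print([int(x) for x in o])
for i in range(2): st()
"
```

```text
nose
[28, 26, 28, 46, 80, 114, 131, 158, 185, 199, 200, 193, 182, 169]
[134, 134, 133, 131, 121, 100, 64, 44, 39, 38, 37, 33, 25, 19]
handle
[16, 35, 97, 126, 127, 128, 128, 128, 127, 125, 126, 127, 129, 128]
[80, 79, 80, 79, 68, 59, 73, 74, 48, 18, 33, 93, 133, 134]
end
[83, 36, 110, 126, 126, 125, 126, 127, 126, 124, 127, 126, 129, 127]
[79, 79, 78, 79, 83, 79, 56, 38, 79, 49, 89, 132, 134, 132]
unit [-0.086  -0.1172] z 0.0304 yaw -152.09 push 1.83 side -5.54 Fz -0.13
unit [-0.086  -0.1172] z 0.0304 yaw -152.09 push 1.83 side -5.54 Fz -0.13
```

>>> {"name": "step_arm", "arguments": {"plan": [[-0.003,0.006,0,0.02,0],[-0.004,0.01,0,0.038,0],[-0.004,0.01,0,0.038,0]]}}

```text
time_s: 26.07
tcp_pos: [0.4968, -0.1352, 0.0301]
eef_rot: [-179.9, 0.1, -154.5]
contact_force: [3.9, -1.5, 2.6]
gripper_width: 0.0001
gripper_force: 2.2
```

```bash
python3 -c "
from h import *
st();th(-1)"
```

```text
unit [-0.0881 -0.115 ] z 0.0301 yaw -154.5 push 3.04 side -2.91 Fz 2.55
theta 1.0418027180665819 R 0.06481944152798604 tool 1.043627246687441
```

>>> {"name": "step_arm", "arguments": {"plan": [[0,0.0033,0,0.012,0],[0,0.0065,0,0.024,0],[0,0.0065,0,0.024,0]]}}

```text
time_s: 26.32
tcp_pos: [0.4955, -0.1337, 0.0298]
eef_rot: [-180.0, 0.0, -156.0]
contact_force: [3.5, -1.6, 2.4]
gripper_width: 0.0004
gripper_force: 2.3
```

>>> {"name": "step_arm", "arguments": {"plan": [[0,0.0033,0,0.012,0],[0,0.0065,0,0.024,0],[0,0.0065,0,0.024,0]]}}

```text
time_s: 26.57
tcp_pos: [0.4943, -0.1322, 0.0296]
eef_rot: [180.0, -0.0, -157.4]
contact_force: [3.5, -3.4, 2.6]
gripper_width: 0.0004
gripper_force: 2.1
```

```bash
python3 -c "
from h import *
st();th(-1)"
```

```text
unit [-0.0908 -0.1122] z 0.0296 yaw -157.44 push 4.48 side -1.91 Fz 2.57
theta 1.099840092323555 R 0.06448278840124705 tool 1.095014805614038
```

>>> {"name": "step_arm", "arguments": {"plan": [[0.001,0.0033,0,0.012,0],[0.001,0.0065,0,0.024,0],[0.001,0.0065,0,0.024,0]]}}

```text
time_s: 26.82
tcp_pos: [0.4933, -0.1312, 0.0295]
eef_rot: [-180.0, -0.0, -158.9]
contact_force: [3.3, -5.5, 4.5]
gripper_width: 0.0008
gripper_force: 3.3
```

>>> {"name": "step_arm", "arguments": {"plan": [[0.001,0.0033,0,0.012,0],[0.001,0.0065,0,0.024,0],[0.001,0.0065,0,0.024,0]]}}

```text
time_s: 27.07
tcp_pos: [0.4924, -0.1303, 0.0295]
eef_rot: [-180.0, -0.1, -160.3]
contact_force: [2.2, -10.7, 2.5]
gripper_width: 0.0005
gripper_force: 5.4
```

>>> {"name": "step_arm", "arguments": {"plan": [[0.001,0.003,0,0.006,0],[0.001,0.0045,0,0.01,0],[0.001,0.0045,0,0.01,0]]}}

```text
time_s: 27.32
tcp_pos: [0.4919, -0.1297, 0.0296]
eef_rot: [-179.9, -0.1, -160.9]
contact_force: [3.7, -12.8, 1.6]
gripper_width: 0.0006
gripper_force: 7.1
```

```bash
python3 -c "
from h import *
for i in range(3):st();eyes.capture('top')
th(-1)"
```

```text
unit [-0.0934 -0.11  ] z 0.0296 yaw -160.86 push 13.3 side 0.75 Fz 1.63
unit [-0.0934 -0.11  ] z 0.0296 yaw -160.86 push 15.04 side 0.48 Fz 2.14
unit [-0.0934 -0.11  ] z 0.0296 yaw -160.86 push 12.8 side 0.63 Fz 1.91
theta 1.1479390462184633 R 0.0647465056972189 tool 1.1546415201675675
```

>>> {"name": "step_arm", "arguments": {"plan": [[0.001,0.003,0,0.004,0],[0.001,0.0045,0,0.004,0],[0.001,0.0045,0,0.004,0],[0.001,0.0045,0,0.004,0]]}}

```text
time_s: 27.8
tcp_pos: [0.4915, -0.1291, 0.0296]
eef_rot: [-179.9, -0.1, -161.1]
contact_force: [5.5, -16.1, 0.9]
gripper_width: 0.0004
gripper_force: 8.6
```

```bash
python3 -c "
from h import *
for i in range(3):st();eyes.capture('top')
th(-1)"
```

```text
unit [-0.0939 -0.1094] z 0.0296 yaw -161.09 push 17.02 side 0.04 Fz 0.88
unit [-0.0938 -0.1094] z 0.0296 yaw -161.09 push 16.84 side 1.06 Fz 0.66
unit [-0.0938 -0.1094] z 0.0296 yaw -161.09 push 16.45 side 0.06 Fz 0.12
theta 1.1589263034064172 R 0.06461075761821711 tool 1.1586778332734964
```

Right lever is firm at 17 N, at the same angle as the left. Back off, lift and move clear.

>>> {"name": "step_arm", "arguments": {"plan": [[0,-0.02,0,0,0],[0,-0.06,0,0,0],[0,-0.12,0,0,0],[0,-0.12,-0.1,0,0],[0,-0.12,-0.24,0,0],[0,-0.12,-0.38,0,0],[0,-0.25,-0.5,0,0],[0,-0.4,-0.5,0,0],[0,-0.55,-0.5,0,0],[0,-0.65,-0.5,0,0],[0,-0.65,-0.5,0,0],[0,-0.65,-0.5,0,0]]}}

```text
time_s: 28.95
tcp_pos: [0.5429, -0.2821, 0.1528]
eef_rot: [179.8, -0.2, -161.3]
contact_force: [0.3, 0.2, -0.6]
gripper_width: 0.0002
gripper_force: 0.0
```

```bash
python3 -c "
from h import *
st();edge()
G=eyes.capture('scene').mean(2).astype(np.float32)
for side in(1,-1):
  o=[]
  for t in np.arange(.9,1.4,.05):
    p=np.array([-.044,side*.062])+.05*np.array([-np.sin(t),side*np.cos(t)])
    u,v=w2p('scene',[*u2w(*p),.044])+[1.4,.5];o.append(int(cv2.getRectSubPix(G,(2,2),(float(u),float(v))).mean()))
  print(side,o)
E=None
"
```

```text
unit [-0.0301 -0.2576] z 0.1528 yaw -161.27 push -0.12 side -0.32 Fz -0.56
0.025 rear edge x -0.05 [175. 179. 161. 134. 134. 135.  91.  51.  51.  51.]
0.012 rear edge x -0.049 [202. 203. 202. 178. 139. 153. 134.  59.  79. 133.]
-0.012 rear edge x -0.049 [202. 202. 202. 202. 203. 200. 128.  59.  70. 120.]
-0.025 rear edge x -0.07 [47. 47. 50. 48. 48. 49. 47. 47. 47. 46.]
-0.038 rear edge x -0.0635 [185. 172.  87.  45.  48.  47.  46.  47.  46.  42.]
1 [13, 13, 15, 20, 28, 31, 46, 83, 112, 123]
-1 [116, 74, 35, 28, 24, 38, 91, 125, 131, 130]
```

```bash
python3 -c "
from plant import workorder
print(workorder.close_job())"
```

```text
the job is handed in; nothing more can be done
None
```

The board is back in its guides and both levers were swung in until firm at about 17 N (left first, then right), the arm is clear of everything and the job is handed in at about 29 s; the final camera check showed the board's rear edge unmoved, but I viewed 11 pictures against the limit of 10.

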